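Clear the dust blower out of the slide box and shut the lid

TASK

The rubber dust blower has been left on the slides in the open slide box, so the lid cannot close. Lift it out and stand it on its flat base on the bare floor of the clear tray, and only then shut the lid of the slide box completely.

Things in the scene. Friction and masses are not known exactly. Their poses are not given: they have to be found in the camera images.
- blower: Dark rubber dust blower: a squat bulb about 55 mm wide and 55 mm high with a short thin nozzle; 70 g, firm. Origin on its underside, on its flat base; z up when it stands on the base, x towards the nozzle. The bulb's axis lies at x = -18 mm, the nozzle's end at x = +47 mm. At the start it stands on the tops of the slides in the slide box, 27 mm above the bench, nozzle away from the hinge.
- blower_bulb (a point): The centre of the blower's bulb, 27 mm above its underside; axes of the blower (x to the nozzle, y across). The bulb is 60 mm long in x and 55 mm wide in y: grip it along y.
- slide_box: Lower half of the slide box, a flat plastic box with a blue lid: 85 mm deep (x), 145 mm long (y), 40 mm high when shut. It does not move. Origin: middle of its underside, on the bench; +x points to the hinge side, z up. The hinge line runs along y at x = +44 mm, z = 26 mm. Its 2.5 mm walls are 25 mm high; six fixed glass slides stand on edge in it, 27 mm high.
- lid_edge (a point): The middle of the lid's free edge, 88 mm from the hinge line. Lid right open: 105 mm above the bench, 84 mm beyond the box's middle on the hinge side. Lid shut: 37 mm above the bench, on the other side.
- slide_box_lid (a joint): Angle of the slide box's lid in rad: 0 shut, 1.92 right open, leaning back past upright, where it stays by itself. The lid is 145 mm long, 12 mm deep and light (under 1 N at its edge). Pushed from behind near its free edge, towards and over the box, past about 1.35 rad, it sinks shut by itself in a few seconds if nothing is in the way.
- tray_spot (a point): Middle of the bare part of the clear tray's inner floor, 3 mm above the bench; this point lies 45 mm from the middle of the tray towards -y. The tray, which does not move, is 348 mm long inside (x) and 262 mm wide (y), with walls 30 mm high. Floor is bare for 85 mm either way in x and y from the point, up to the near -y wall; a dish, a brush and two small finds lie beyond, at the ends and along the +y side.

How it is judged:
By the outcome, as a careful person would: the job done as asked, in the order asked, and still so for the second after the job is handed in, with the robot touching nothing.
It also fails if it takes over 54 s, if anything falls off the work surface, if the arm or the gripper's body presses on something with over 40 N, if the wrist force passes 120 N, or if a joint passes its speed limit or range.

ROBOT

A 7-joint arm with a two-finger parallel gripper is mounted at the origin on the work surface; the furniture and walls round the work are solid. World frame = base frame: x ahead of the robot, y to its left, z up, the work surface at z = 0. Lengths are in m, angles in rad, forces in N, time in s.
With the tool pointing down it reaches from about 0.4 to 0.85 m from the base axis. Payload 10.4 kg.
Tool frame: the origin (TCP) lies on the centre line of the jaws, within the pads' length; the fingertips stand 11 mm ahead of it and the grasp point (between the pads) lies 8 mm behind it (manip.finger_overhang is the distance from the TCP to the fingertips, in m); z points along the fingers, y is the line along which they close (so a half turn about z gives the same grasp; the last joint's range is limited). The gripper opens to 85 mm and grips with 20 to 120 N. Pads are 22 mm wide; open, the fingers measure 114 mm over their backs; the gripper's body (76 mm by 85 mm) begins 54 mm behind the grasp point. The pads swing forward as they close: fully open they stand 13 mm farther back than shut.
Start: joints at [-1.133, 0.332, -0.065, 1.46, 0.022, 1.35, -0.088], TCP at [0.278, 0.56, 0.214] pointing down, gripper open.
Joint ranges: [-2.6, 2.6], [-0.5, 2.12], [-1.47, 1.34], [0.16, 2.42], [-1.27, 4.41], [0.06, 2.06], [-2.6, 2.6]. Speed limits (rad/s): [2.22, 2.22, 2.79, 2.79, 3.14, 3.14, 3.14].

INTERFACE

Orientations are given as a unit quaternion [x, y, z, w].
In Python, from workcell import manip, imaging, workorder gives the robot as it stands.
- The arm moves only by the tool jog_arm, never from a script. Its argument "deltas" is a list of rows, each an object with "gripper": the opening, from 0 (shut) to 1 (fully open); "offset": the shift along the tool's x, y, z in m, a list of three; "rotation": the turn, a rotation vector about the tool's x, y, z in degrees, a list of three. In form: [{"gripper": gripper, "offset": [tx, ty, tz], "rotation": [ax, ay, az]}, ...]. A call has 1 to 20 rows; each row shifts and turns the commanded pose from where the row before left it, along the tool's axes as they then stand; what a row does not reach is not made up. A row lasts 1/10 s, in which the tool goes at most 50 mm and 8.59 degrees, less where a joint would pass 70% of its speed; a pose out of reach is approached as far as the arm can. A call with a gripper value outside its range is refused whole. The fingers move at their own pace and stop on an object; "newtons" is the grip in N (left out, the last holds). Time passes only in rows, so rows that do not move let the fingers close. It gives the time, the measured TCP pose, the force, the opening and the grip force at its end, in the units of the state.
- manip.get_obs(): the state, without advancing time (a new reading comes with each control period).
- imaging.camera(name): name is "scene" or "top" or "wrist"; returns the picture (384x512x3 uint8, blue, green, red); there is no depth.
- imaging.camera_model(name): a dict with "camera_matrix" (3x3 intrinsics, pixels), "world_to_cam" (4x4, takes a point from world to camera coordinates); the wrist camera has in their place "hand_eye" (4x4, takes a point from camera to tool coordinates, whose origin is the TCP and whose axes are the flange's). Camera axes: x right, y up, looking along -z (the intrinsics and any distortion apply to the point x, -y, -z); pixel columns grow to the right and rows downward; lengths in m; the calibration is good to about 2 mm. A picture is of the moment at which its call begins: read the wrist's pose just before it. camera_model takes no time and is no camera call.
- workorder.hand_in(): hands the job in; it is judged then, once.
The state is a dict: "clock": time; "joint_pos": joint angles; "joint_velocities": joint speeds; "tau": joint torques, N m; "position": TCP position; "ee_rot": TCP orientation; "ft_force": force on the tool from outside, world axes, zero at the start; "torque": the same for the moment, N m; "grip_width": opening from 0.0 (shut) to 1.0 (fully open); "grasp_force": force on a finger pad.
Only numpy, scipy, OpenCV 4.12 (cv2) and the standard library are available. Lean on these libraries where they do the work, as an engineer would, in place of code of your own. Each camera call takes 0.05 s, during which the arm holds its last target. There are 200 camera calls.

## Working session

There is one attempt and no reset: what is moved stays moved. The work goes in short steps, Python scripts to look and compute and a tool call to move; the robot and the scene stay as the last step left them, time stands still between calls to the robot, and variables do not carry over. Pictures are saved under pics/ and viewed, at most 13 in all, crops included, and the job is handed in when it is done.

Besides the shell and the picture viewer there is one more tool, called as name([rows], argument=value, ...), one row to a line, values as JSON. jog_arm: Moves the arm, as the interface text tells. Its arguments: {"type":"object","properties":{"deltas":{"type":"array","items":{"type":"object","properties":{"gripper":{"type":"number"},"offset":{"type":"array","items":{"type":"number"}},"rotation":{"type":"array","items":{"type":"number"}}}}},"newtons":{"type":"number"}},"required":["deltas"]}

```bash
mkdir -p pics; ls; cat > h.py <<'E'
import numpy as np, cv2
from workcell import manip, imaging, workorder
from scipy.spatial.transform import Rotation as R
def ray(name,u,v):
    m=imaging.camera_model(name);K=np.array(m["camera_matrix"]);W=np.array(m["world_to_cam"])
    d=np.linalg.inv(K)@[u,v,1];d=np.array([d[0],-d[1],-d[2]])
    Rt=W[:3,:3].T;return -Rt@W[:3,3],Rt@d
def onz(name,u,v,z):
    o,d=ray(name,u,v);return o+d*(z-o[2])/d[2]
def two(n1,p1,n2,p2):
    o1,d1=ray(n1,*p1);o2,d2=ray(n2,*p2)
    s=np.linalg.lstsq(np.c_[d1,-d2],o2-o1,rcond=None)[0]
    a=o1+s[0]*d1;b=o2+s[1]*d2;return (a+b)/2,np.linalg.norm(a-b)
def proj(name,p):
    m=imaging.camera_model(name);W=np.array(m["world_to_cam"]);K=np.array(m["camera_matrix"])
    c=W[:3,:3]@p+W[:3,3];q=K@[c[0],-c[1],-c[2]];return q[:2]/q[2]
E
python3 - <<'E'
from h import *
o=manip.get_obs();print(o)
for n in("scene","top"):
    im=imaging.camera(n);cv2.imwrite(f"pics/{n}0.png",im);print({k:np.round(v,3).tolist() if not isinstance(v,str) else v for k,v in imaging.camera_model(n).items()})
E
```

```text
pics
{'clock': 0.0, 'joint_pos': array([-1.13258746,  0.33288512, -0.06467039,  1.46092842,  0.02156693,
        1.34990703, -0.08848039]), 'joint_velocities': array([ 4.06965066e-05,  1.76190886e-04,  2.40097427e-04,  1.13486015e-03,
        3.07135679e-04, -3.97417682e-04,  7.71402177e-04]), 'tau': array([ 6.09629951e-04, -6.25451660e+01,  4.94378060e-02, -3.91609097e+01,
        1.62911857e-02,  9.83014586e-03,  7.20788557e-05]), 'position': array([0.27775498, 0.55944604, 0.21331376]), 'ee_rot': array([ 2.28368765e-01,  9.73574441e-01, -7.02797742e-04, -1.42445260e-04]), 'ft_force': array([ 0.53996618,  0.75571487, -0.7123754 ]), 'torque': array([-0.01236825,  0.00616928,  0.03809031]), 'grasp_force': 0.0, 'grip_width': 0.9971532253401321}
{'camera_matrix': [[410.672, 0.0, 254.677], [0.0, 410.672, 193.283], [0.0, 0.0, 1.0]], 'world_to_cam': [[0.754, -0.656, 0.012, -0.186], [0.439, 0.518, 0.734, -0.441], [-0.488, -0.549, 0.679, -0.48], [0.0, 0.0, 0.0, 1.0]]}
{'camera_matrix': [[439.718, 0.0, 256.504], [0.0, 439.718, 185.441], [0.0, 0.0, 1.0]], 'world_to_cam': [[0.005, -1.0, -0.016, 0.303], [0.986, 0.002, 0.164, -0.498], [-0.164, -0.017, 0.986, -0.833], [0.0, 0.0, 0.0, 1.0]]}
```

View pics/scene0.png

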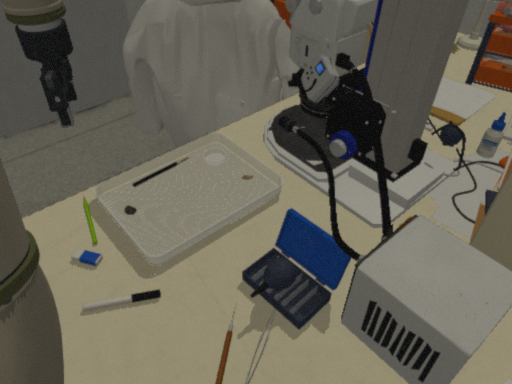

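View pics/top0.png

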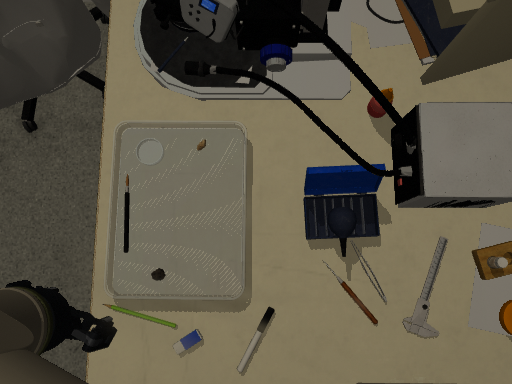

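The scene view shows the open blue lid at about (312,248), the box at about (287,287) and the blower at about (277,278). The top view has the box at (341,217), the bulb at (342,220), the nozzle at (343,250) and the tray at (180,210). I'll zoom in on the box next.

```bash
python3 - <<'E'
from h import *
t=cv2.imread("pics/top0.png");s=cv2.imread("pics/scene0.png")
a=cv2.resize(t[155:265,290:400],(600,600),interpolation=cv2.INTER_CUBIC)
b=cv2.resize(s[205:330,235:360],(600,600),interpolation=cv2.INTER_CUBIC)
c=np.clip(np.hstack([cv2.resize(a,(400,400)),cv2.resize(b,(400,400))]).astype(float)*1.6+15,0,255)
cv2.imwrite("pics/crop0.png",c.astype(np.uint8))
# tray mask and corners in top
for u,v in [(118,124),(245,124),(245,299),(108,297)]: print("tray",onz("top",u,v,0.03).round(3))
for u,v in [(304,196),(377,194),(379,237),(306,240)]: print("box",onz("top",u,v,0.025).round(3))
print("bulb",onz("top",342,221,0.054).round(3))
E
```

```text
tray [0.629 0.595 0.03 ]
tray [0.628 0.33  0.03 ]
tray [0.275 0.327 0.03 ]
tray [0.278 0.595 0.03 ]
box [0.479 0.209 0.025]
box [0.483 0.062 0.025]
box [0.396 0.061 0.025]
box [0.39  0.206 0.025]
bulb [0.426 0.139 0.054]
```

View pics/crop0.png

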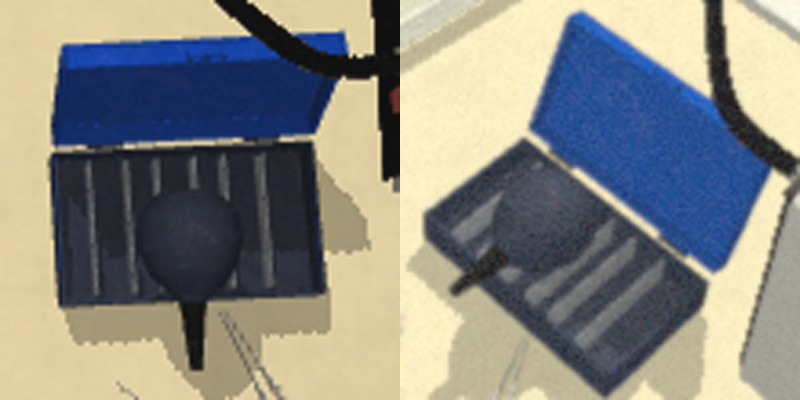

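Top view: bulb centre at about (342.3,221.8) px and nozzle tip at about (343.6,256), with a cable near the lid's right end. In the scene view the bulb is at about (281.3,273.1). Next I'll triangulate the bulb and the cable, and work out the tool axes.

```bash
python3 - <<'E'
from h import *
np.set_printoptions(suppress=True,precision=3)
print("bulb",two("top",(342.3,221.8),"scene",(281.3,273.1)))
print("nozzle",two("top",(343.6,256.2),"scene",(252.5,295.8)))
C=[onz("top",u,v,.025)[:2] for u,v in [(304.3,197.6),(376.6,194.3),(379.7,235.3),(306.5,238.9)]]
print("box",np.array(C),np.mean(C,0)); print("yaw front/back",[np.degrees(np.arctan2(-(a-b)[0],(a-b)[1])) for a,b in[(C[0],C[1]),(C[3],C[2])]],"bulb z.055",onz("top",342.3,221.8,.055))
# lid free edge corners: top crop (63,45),(345,33); scene crop (580,12),(770,165)
f=lambda a,b:(290+a*.275,155+b*.275); g=lambda a,b:(235+(a-400)*.3125,205+b*.3125)
print("lidL",two("top",f(63,42),"scene",g(580,12)),"lidR",two("top",f(346,33),"scene",g(772,165)))
for uv in [(260,76),(300,98),(330,130),(360,160),(390,174)]:
    print(uv,[(z,onz("top",*uv,z)[:2].round(2),proj("scene",onz("top",*uv,z)).round(0)) for z in(.05,.1,.15,.2,.25)])
o=manip.get_obs();M=R.from_quat(o["ee_rot"]).as_matrix();print(M)
E
```

```text
bulb (array([0.425, 0.138, 0.058]), np.float64(0.0034770979268085507))
nozzle (array([0.359, 0.137, 0.054]), np.float64(0.0014443115611647512))
box [[0.475 0.208]
 [0.482 0.062]
 [0.4   0.06 ]
 [0.392 0.205]] [0.437 0.134]
yaw front/back [np.float64(2.7773394733630368), np.float64(3.0263055257993376)] bulb z.055 [0.424 0.138 0.055]
lidL (array([0.522, 0.21 , 0.101]), np.float64(0.0034304283266966117)) lidR (array([0.527, 0.064, 0.093]), np.float64(0.0077735901539551806))
(260, 76) [(0.05, array([0.73, 0.3 ]), array([325., 164.])), (0.1, array([0.7, 0.3]), array([322., 151.])), (0.15, array([0.68, 0.3 ]), array([318., 136.])), (0.2, array([0.66, 0.3 ]), array([314., 119.])), (0.25, array([0.64, 0.3 ]), array([309., 101.]))]
(300, 98) [(0.05, array([0.68, 0.22]), array([339., 191.])), (0.1, array([0.66, 0.22]), array([335., 176.])), (0.15, array([0.64, 0.23]), array([331., 160.])), (0.2, array([0.62, 0.23]), array([326., 142.])), (0.25, array([0.6 , 0.23]), array([321., 122.]))]
(330, 130) [(0.05, array([0.61, 0.16]), array([340., 221.])), (0.1, array([0.59, 0.16]), array([335., 204.])), (0.15, array([0.58, 0.17]), array([331., 186.])), (0.2, array([0.56, 0.18]), array([326., 167.])), (0.25, array([0.55, 0.19]), array([320., 144.]))]
(360, 160) [(0.05, array([0.55, 0.1 ]), array([342., 254.])), (0.1, array([0.54, 0.11]), array([337., 235.])), (0.15, array([0.52, 0.12]), array([332., 216.])), (0.2, array([0.51, 0.13]), array([327., 194.])), (0.25, array([0.5 , 0.14]), array([321., 169.]))]
(390, 174) [(0.05, array([0.52, 0.04]), array([357., 282.])), (0.1, array([0.51, 0.06]), array([352., 262.])), (0.15, array([0.5 , 0.07]), array([346., 240.])), (0.2, array([0.49, 0.08]), array([340., 216.])), (0.25, array([0.48, 0.1 ]), array([333., 190.]))]
[[-0.896  0.445 -0.001]
 [ 0.445  0.896 -0.001]
 [-0.    -0.001 -1.   ]]
```

The bulb is at (0.425, 0.138) with its centre about 55 mm up. The box is at (0.437, 0.134), yaw about 2.9°. The cable passes just behind the lid's right half at z≈0.12, so I'll push the lid at its left end later.

jog_arm([
  {"rotation": [0,0,-7.1],"gripper": 1},
  {"rotation": [0,0,-7.1]},
  {"rotation": [0,0,-7.1]},
  {"rotation": [0,0,-7.1]},
  {"offset": [-0.011,-0.0355,0]},
  {"offset": [-0.011,-0.0355,0]},
  {"offset": [-0.011,-0.0355,0]},
  {"offset": [-0.011,-0.0355,0]},
  {"offset": [-0.011,-0.0355,0]},
  {"offset": [-0.011,-0.0355,0]},
  {"offset": [-0.011,-0.0355,0]},
  {"offset": [-0.011,-0.0355,0]},
  {"offset": [-0.011,-0.0355,0]},
  {"offset": [-0.011,-0.0355,0]},
  {"offset": [-0.011,-0.0355,0]},
  {"offset": [-0.011,-0.0355,0]},
  {"offset": [0,0,0]},
  {"offset": [0,0,0]},
], newtons=25)

```text
schema error: expected keys gripper, offset, rotation
```

All three keys are needed in every row.

jog_arm([
  {"gripper": 1,"offset": [0,0,0],"rotation": [0,0,-7.1]},
  {"gripper": 1,"offset": [0,0,0],"rotation": [0,0,-7.1]},
  {"gripper": 1,"offset": [0,0,0],"rotation": [0,0,-7.1]},
  {"gripper": 1,"offset": [0,0,0],"rotation": [0,0,-7.1]},
  {"gripper": 1,"offset": [-0.011,-0.0355,0],"rotation": [0,0,0]},
  {"gripper": 1,"offset": [-0.011,-0.0355,0],"rotation": [0,0,0]},
  {"gripper": 1,"offset": [-0.011,-0.0355,0],"rotation": [0,0,0]},
  {"gripper": 1,"offset": [-0.011,-0.0355,0],"rotation": [0,0,0]},
  {"gripper": 1,"offset": [-0.011,-0.0355,0],"rotation": [0,0,0]},
  {"gripper": 1,"offset": [-0.011,-0.0355,0],"rotation": [0,0,0]},
  {"gripper": 1,"offset": [-0.011,-0.0355,0],"rotation": [0,0,0]},
  {"gripper": 1,"offset": [-0.011,-0.0355,0],"rotation": [0,0,0]},
  {"gripper": 1,"offset": [-0.011,-0.0355,0],"rotation": [0,0,0]},
  {"gripper": 1,"offset": [-0.011,-0.0355,0],"rotation": [0,0,0]},
  {"gripper": 1,"offset": [-0.011,-0.0355,0],"rotation": [0,0,0]},
  {"gripper": 1,"offset": [-0.011,-0.0355,0],"rotation": [0,0,0]},
  {"gripper": 1,"offset": [0,0,0],"rotation": [0,0,0]},
  {"gripper": 1,"offset": [0,0,0],"rotation": [0,0,0]},
], newtons=25)

```text
clock: 1.9
position: [0.4246, 0.1383, 0.214]
ee_rot: [-0.017, 1.0, 0.0, -0.0]
ft_force: [-0.3, 1.3, 0.1]
grip_width: 1.0
grasp_force: 0.0
```

```bash
python3 - <<'E'
from h import *
np.set_printoptions(suppress=True,precision=4)
o=manip.get_obs();p=o["position"];M=R.from_quat(o["ee_rot"]).as_matrix();print(o["clock"],p,M,o["joint_pos"])
im=imaging.camera("wrist");cv2.imwrite("pics/w1.png",im)
m=imaging.camera_model("wrist");print(m)
K=np.array(m["camera_matrix"]);H=np.linalg.inv(np.array(m["hand_eye"]))
for b in [(.425,.138,.054),(.359,.137,.054),(.425,.1655,.054),(.425,.1105,.054)]:
    t=M.T@(np.array(b)-p);c=(H@np.r_[t,1])[:3];q=K@[c[0],-c[1],-c[2]];print(t,q[:2]/q[2])
E
```

```text
1.9 [0.4246 0.1383 0.214 ] [[-0.9994 -0.0332 -0.0003]
 [-0.0332  0.9994  0.0003]
 [ 0.0003  0.0003 -1.    ]] [-0.6246 -0.0742  0.1987  1.9141  0.0148  1.3005  1.1736]
{'camera_matrix': array([[291.2091,   0.    , 259.121 ],
       [  0.    , 291.2091, 193.925 ],
       [  0.    ,   0.    ,   1.    ]]), 'hand_eye': array([[-0.0009,  0.9473,  0.3202,  0.0832],
       [ 1.    ,  0.0009,  0.0001, -0.0002],
       [-0.0002,  0.3202, -0.9473, -0.1593],
       [ 0.    ,  0.    ,  0.    ,  1.    ]])}
[-0.0004 -0.0004  0.16  ] [258.9637 173.5488]
[0.0656 0.0008 0.16  ] [260.0234 113.0467]
[-0.0013  0.0271  0.16  ] [283.2562 174.3068]
[ 0.0005 -0.0279  0.16  ] [234.6271 172.7894]
```

View pics/w1.png

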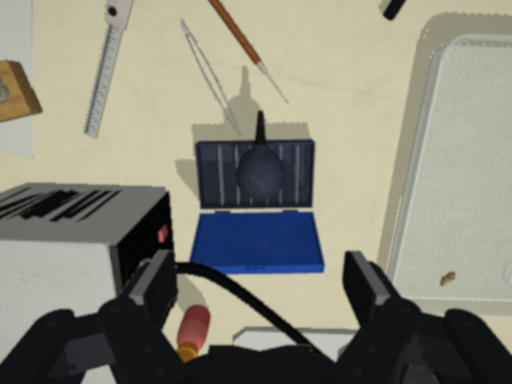

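The wrist view has the bulb at (261,170) and the nozzle tip at (261,113), within about 2 mm of the estimate. I'll descend and grip.

jog_arm([
  {"gripper": 1,"offset": [0,0.0015,0.028],"rotation": [0,0,0]},
  {"gripper": 1,"offset": [0,0,0.028],"rotation": [0,0,0]},
  {"gripper": 1,"offset": [0,0,0.028],"rotation": [0,0,0]},
  {"gripper": 1,"offset": [0,0,0.028],"rotation": [0,0,0]},
  {"gripper": 1,"offset": [0,0,0.028],"rotation": [0,0,0]},
  {"gripper": 1,"offset": [0,0,0.014],"rotation": [0,0,0]},
  {"gripper": 1,"offset": [0,0,0.013],"rotation": [0,0,0]},
  {"gripper": 1,"offset": [0,0,0],"rotation": [0,0,0]},
  {"gripper": 0.3,"offset": [0,0,0],"rotation": [0,0,0]},
  {"gripper": 0.3,"offset": [0,0,0],"rotation": [0,0,0]},
  {"gripper": 0.3,"offset": [0,0,0],"rotation": [0,0,0]},
  {"gripper": 0.3,"offset": [0,0,0],"rotation": [0,0,0]},
  {"gripper": 0.3,"offset": [0,0,0],"rotation": [0,0,0]},
  {"gripper": 0.3,"offset": [0,0,0],"rotation": [0,0,0]},
  {"gripper": 0.3,"offset": [0,0,0],"rotation": [0,0,0]},
  {"gripper": 0.3,"offset": [0,0,0],"rotation": [0,0,0]},
], newtons=25)

```text
clock: 3.55
position: [0.4255, 0.1402, 0.0483]
ee_rot: [-0.017, 1.0, 0.0, 0.001]
ft_force: [-0.9, -2.2, 7.7]
grip_width: 0.512
grasp_force: 22.2
```

```bash
python3 - <<'E'
from h import *
a=imaging.camera("wrist");b=imaging.camera("scene")
print(manip.get_obs()["ft_force"])
c=np.hstack([cv2.resize(a[120:384,120:400],(400,377)),cv2.resize(b[190:320,230:368],(400,377),interpolation=3)])
cv2.imwrite("pics/g1.png",np.clip(c*1.6+10,0,255).astype(np.uint8))
E
```

```text
[-1.4787045  -2.13234091  7.14754456]
```

View pics/g1.png

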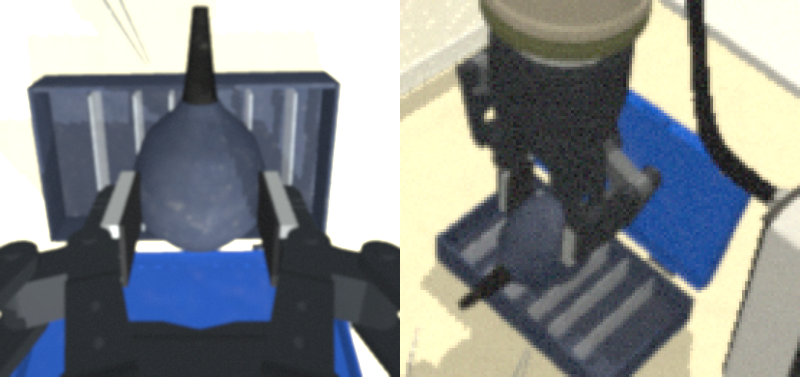

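The pads are holding the bulb well above its widest section: opening 43 mm, with an upward force of 7 N. I'll release, go 11 mm lower and 3 mm towards the nozzle, and grip again.

jog_arm([
  {"gripper": 1,"offset": [0,0,0],"rotation": [0,0,0]},
  {"gripper": 1,"offset": [0,0,0],"rotation": [0,0,0]},
  {"gripper": 1,"offset": [0,0,0],"rotation": [0,0,0]},
  {"gripper": 1,"offset": [0,0,0],"rotation": [0,0,0]},
  {"gripper": 1,"offset": [0,0,0],"rotation": [0,0,0]},
  {"gripper": 1,"offset": [0.003,0,0.006],"rotation": [0,0,0]},
  {"gripper": 1,"offset": [0,0,0.005],"rotation": [0,0,0]},
  {"gripper": 0.3,"offset": [0,0,0],"rotation": [0,0,0]},
  {"gripper": 0.3,"offset": [0,0,0],"rotation": [0,0,0]},
  {"gripper": 0.3,"offset": [0,0,0],"rotation": [0,0,0]},
  {"gripper": 0.3,"offset": [0,0,0],"rotation": [0,0,0]},
  {"gripper": 0.3,"offset": [0,0,0],"rotation": [0,0,0]},
  {"gripper": 0.3,"offset": [0,0,0],"rotation": [0,0,0]},
  {"gripper": 0.3,"offset": [0,0,0],"rotation": [0,0,0]},
  {"gripper": 0.3,"offset": [0,0,0],"rotation": [0,0,0]},
], newtons=25)

```text
clock: 5.15
position: [0.4219, 0.1401, 0.0364]
ee_rot: [-0.017, 1.0, 0.0, 0.0]
ft_force: [-0.8, -0.8, 5.8]
grip_width: 0.607
grasp_force: 25.8
```

jog_arm([
  {"gripper": 0.3,"offset": [0,0,-0.005],"rotation": [0,0,0]},
  {"gripper": 0.3,"offset": [0,0,-0.01],"rotation": [0,0,0]},
  {"gripper": 0.3,"offset": [0,0,-0.01],"rotation": [0,0,0]},
  {"gripper": 0.3,"offset": [0,0,0],"rotation": [0,0,0]},
  {"gripper": 0.3,"offset": [0,0,0],"rotation": [0,0,0]},
], newtons=30)

```text
clock: 5.65
position: [0.4219, 0.1403, 0.0615]
ee_rot: [-0.017, 1.0, 0.0, 0.0]
ft_force: [0.2, -0.6, -1.0]
grip_width: 0.603
grasp_force: 31.3
```

```bash
python3 - <<'E'
from h import *
a=imaging.camera("wrist");b=imaging.camera("scene")
c=np.hstack([cv2.resize(a[120:384,120:400],(400,377)),cv2.resize(b[180:310,230:368],(400,377),interpolation=3)])
cv2.imwrite("pics/g2.png",np.clip(c*1.6+10,0,255).astype(np.uint8))
E
```

```text
(no output)
```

View pics/g2.png

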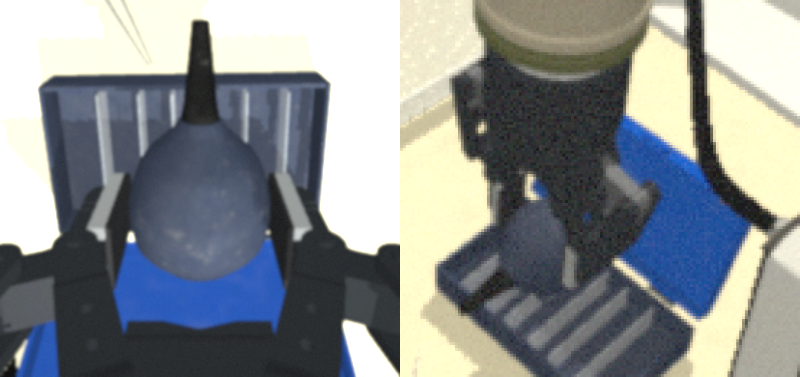

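The bulb is held at its waist, level, with the nozzle still pointing forward, and it is clear of the slides. Next I'll carry it over the tray.

jog_arm([
  {"gripper": 0.3,"offset": [0,0,-0.03],"rotation": [0,0,0]},
  {"gripper": 0.3,"offset": [0,0,-0.03],"rotation": [0,0,0]},
  {"gripper": 0.3,"offset": [0,0,-0.03],"rotation": [0,0,0]},
  {"gripper": 0.3,"offset": [-0.003,0.015,0],"rotation": [0,0,0]},
  {"gripper": 0.3,"offset": [-0.005,0.03,0],"rotation": [0,0,0]},
  {"gripper": 0.3,"offset": [-0.005,0.03,0],"rotation": [0,0,0]},
  {"gripper": 0.3,"offset": [-0.005,0.03,0],"rotation": [0,0,0]},
  {"gripper": 0.3,"offset": [-0.005,0.03,0],"rotation": [0,0,0]},
  {"gripper": 0.3,"offset": [-0.005,0.03,0],"rotation": [0,0,0]},
  {"gripper": 0.3,"offset": [-0.005,0.03,0],"rotation": [0,0,0]},
  {"gripper": 0.3,"offset": [-0.005,0.03,0],"rotation": [0,0,0]},
  {"gripper": 0.3,"offset": [-0.005,0.03,0],"rotation": [0,0,0]},
  {"gripper": 0.3,"offset": [-0.006,0.02,0],"rotation": [0,0,0]},
  {"gripper": 0.3,"offset": [0,0,0.03],"rotation": [0,0,0]},
  {"gripper": 0.3,"offset": [0,0,0.03],"rotation": [0,0,0]},
  {"gripper": 0.3,"offset": [0,0,0.03],"rotation": [0,0,0]},
  {"gripper": 0.3,"offset": [0,0,0.02],"rotation": [0,0,0]},
  {"gripper": 0.3,"offset": [0,0,0.01],"rotation": [0,0,0]},
  {"gripper": 0.3,"offset": [0,0,0.005],"rotation": [0,0,0]},
  {"gripper": 0.3,"offset": [0,0,0],"rotation": [0,0,0]},
], newtons=30)

```text
clock: 7.75
position: [0.4608, 0.4168, 0.0258]
ee_rot: [-0.018, 1.0, -0.0, -0.0]
ft_force: [0.3, 0.3, -0.2]
grip_width: 0.599
grasp_force: 31.6
```

jog_arm([
  {"gripper": 0.3,"offset": [0,0,0.005],"rotation": [0,0,0]},
  {"gripper": 0.3,"offset": [0,0,0.003],"rotation": [0,0,0]},
  {"gripper": 0.3,"offset": [0,0,0.002],"rotation": [0,0,0]},
  {"gripper": 0.3,"offset": [0,0,0.001],"rotation": [0,0,0]},
  {"gripper": 0.3,"offset": [0,0,0],"rotation": [0,0,0]},
], newtons=30)

```text
clock: 8.25
position: [0.461, 0.4166, 0.0152]
ee_rot: [-0.017, 1.0, 0.0, 0.0]
ft_force: [0.5, -0.4, -1.5]
grip_width: 0.607
grasp_force: 31.6
```

jog_arm([
  {"gripper": 0.3,"offset": [0,0,0.001],"rotation": [0,0,0]},
  {"gripper": 0.3,"offset": [0,0,0.001],"rotation": [0,0,0]},
  {"gripper": 0.3,"offset": [0,0,0.001],"rotation": [0,0,0]},
  {"gripper": 0.3,"offset": [0,0,0],"rotation": [0,0,0]},
  {"gripper": 0.3,"offset": [0,0,0],"rotation": [0,0,0]},
], newtons=30)

```text
clock: 8.75
position: [0.461, 0.4166, 0.0121]
ee_rot: [-0.017, 1.0, 0.0, -0.0]
ft_force: [-0.2, -0.2, -0.9]
grip_width: 0.603
grasp_force: 31.6
```

jog_arm([
  {"gripper": 0.3,"offset": [0,0,0.001],"rotation": [0,0,0]},
  {"gripper": 0.3,"offset": [0,0,0.0005],"rotation": [0,0,0]},
  {"gripper": 0.3,"offset": [0,0,0],"rotation": [0,0,0]},
], newtons=30)

```text
clock: 9.05
position: [0.4612, 0.4168, 0.0118]
ee_rot: [-0.017, 1.0, 0.0, 0.0]
ft_force: [-3.9, -2.7, 10.4]
grip_width: 0.597
grasp_force: 32.9
```

Contact. I'll ease off, open and lift.

jog_arm([
  {"gripper": 0.3,"offset": [0,0,-0.001],"rotation": [0,0,0]},
  {"gripper": 0.65,"offset": [0,0,0],"rotation": [0,0,0]},
  {"gripper": 0.7,"offset": [0,0,0],"rotation": [0,0,0]},
  {"gripper": 0.8,"offset": [0,0,0],"rotation": [0,0,0]},
  {"gripper": 1,"offset": [0,0,0],"rotation": [0,0,0]},
  {"gripper": 1,"offset": [0,0,0],"rotation": [0,0,0]},
  {"gripper": 1,"offset": [0,0,0],"rotation": [0,0,0]},
  {"gripper": 1,"offset": [0,0,-0.01],"rotation": [0,0,0]},
  {"gripper": 1,"offset": [0,0,-0.02],"rotation": [0,0,0]},
  {"gripper": 1,"offset": [0,0,-0.03],"rotation": [0,0,0]},
  {"gripper": 1,"offset": [0,0,-0.04],"rotation": [0,0,0]},
  {"gripper": 1,"offset": [0,0,-0.04],"rotation": [0,0,0]},
  {"gripper": 1,"offset": [0,0,-0.04],"rotation": [0,0,0]},
  {"gripper": 1,"offset": [0,0,-0.02],"rotation": [0,0,0]},
  {"gripper": 1,"offset": [0,0,0],"rotation": [0,0,0]},
], newtons=30)

```text
clock: 10.55
position: [0.4623, 0.4178, 0.2164]
ee_rot: [-0.017, 1.0, 0.002, 0.002]
ft_force: [-0.4, 0.0, -1.1]
grip_width: 0.999
grasp_force: 0.0
```

```bash
python3 - <<'E'
from h import *
a=imaging.camera("wrist");b=imaging.camera("scene")
print(manip.get_obs()["position"])
c=np.hstack([cv2.resize(a[:,50:462],(400,373)),cv2.resize(b[110:290,80:273],(400,373),interpolation=3)])
cv2.imwrite("pics/p1.png",np.clip(c*1.5+10,0,255).astype(np.uint8))
E
```

```text
[0.46101739 0.41662161 0.21213624]
```

View pics/p1.png

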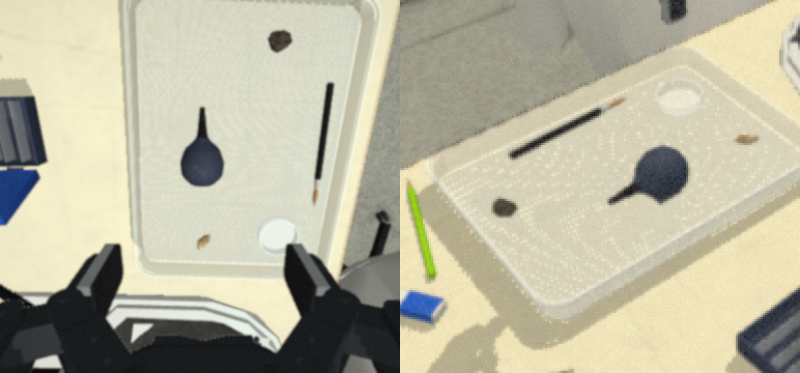

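The blower stands upright on the bare tray floor at about (200,160) in the left panel and (660,175) in the right, clear of the finds. Now the lid. I'll close the fingers, tilt 24° so the gripper body stays on the box side and away from the cable, and go above the lid's left end.

jog_arm([
  {"gripper": 0,"offset": [0,0,0],"rotation": [0,-8,0]},
  {"gripper": 0,"offset": [0,0,0],"rotation": [0,-8,0]},
  {"gripper": 0,"offset": [0,0,0],"rotation": [0,-8,0]},
  {"gripper": 0,"offset": [-0.0084,-0.022,0.0037],"rotation": [0,0,0]},
  {"gripper": 0,"offset": [-0.0084,-0.022,0.0037],"rotation": [0,0,0]},
  {"gripper": 0,"offset": [-0.0084,-0.022,0.0037],"rotation": [0,0,0]},
  {"gripper": 0,"offset": [-0.0084,-0.022,0.0037],"rotation": [0,0,0]},
  {"gripper": 0,"offset": [-0.0084,-0.022,0.0037],"rotation": [0,0,0]},
  {"gripper": 0,"offset": [-0.0084,-0.022,0.0037],"rotation": [0,0,0]},
  {"gripper": 0,"offset": [-0.0084,-0.022,0.0037],"rotation": [0,0,0]},
  {"gripper": 0,"offset": [-0.0084,-0.022,0.0037],"rotation": [0,0,0]},
  {"gripper": 0,"offset": [-0.0084,-0.022,0.0037],"rotation": [0,0,0]},
  {"gripper": 0,"offset": [-0.0084,-0.022,0.0037],"rotation": [0,0,0]},
  {"gripper": 0,"offset": [0,0,0],"rotation": [0,0,0]},
  {"gripper": 0,"offset": [0,0,0],"rotation": [0,0,0]},
], newtons=20)

```text
clock: 12.15
position: [0.5599, 0.1995, 0.2109]
ee_rot: [-0.017, 0.978, 0.003, 0.207]
ft_force: [-0.1, 0.7, -0.1]
grip_width: 0.004
grasp_force: 0.0
```

```bash
python3 - <<'E'
from h import *
np.set_printoptions(suppress=True,precision=4)
o=manip.get_obs();p=o["position"];M=R.from_quat(o["ee_rot"]).as_matrix();print(o["clock"],p,M,"tip",p+.011*M[:,2])
a=imaging.camera("wrist");b=imaging.camera("scene")
m=imaging.camera_model("wrist");K=np.array(m["camera_matrix"]);H=np.linalg.inv(np.array(m["hand_eye"]))
for q in [(.517,.211,.105),(.561,.2,.085)]:
    t=M.T@(np.array(q)-p);c=(H@np.r_[t,1])[:3];u=K@[c[0],-c[1],-c[2]];print(t,u[:2]/u[2])
c=np.hstack([cv2.resize(a[:,50:462],(400,373)),cv2.resize(b[130:317,190:391],(400,373),interpolation=3)])
cv2.imwrite("pics/l1.png",np.clip(c*1.5+10,0,255).astype(np.uint8))
E
```

```text
12.15 [0.5599 0.1995 0.2109] [[-0.9136 -0.034   0.4052]
 [-0.0313  0.9994  0.0133]
 [-0.4054 -0.0006 -0.9141]] tip [0.5644 0.1997 0.2009]
[0.0818 0.013  0.0796] [276.0879  97.5851]
[0.05   0.0005 0.1156] [259.9672 133.2161]
```

View pics/l1.png

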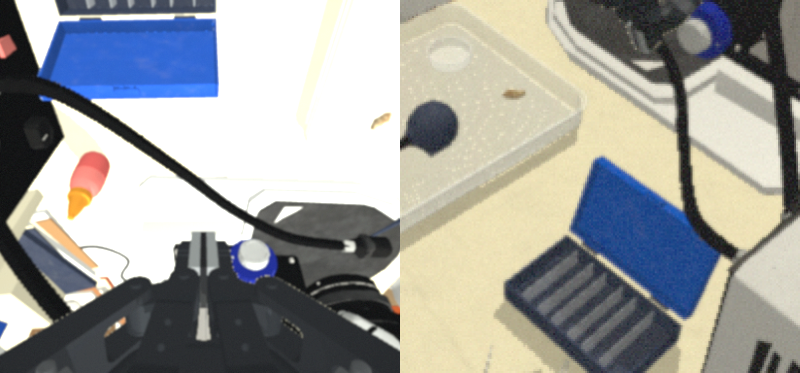

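The lid's corner appears at (217,95) in the left panel, where it was predicted. The cable runs behind, at about (200,185), which leaves a clear slot. I'll descend straight behind the lid's edge.

jog_arm([
  {"gripper": 0,"offset": [0.0078,0,0.0177],"rotation": [0,0,0]},
  {"gripper": 0,"offset": [0.0078,0,0.0177],"rotation": [0,0,0]},
  {"gripper": 0,"offset": [0.0078,0,0.0177],"rotation": [0,0,0]},
  {"gripper": 0,"offset": [0.0078,0,0.0177],"rotation": [0,0,0]},
  {"gripper": 0,"offset": [0.0078,0,0.0177],"rotation": [0,0,0]},
  {"gripper": 0,"offset": [0.0078,0,0.0177],"rotation": [0,0,0]},
  {"gripper": 0,"offset": [0,0,0],"rotation": [0,0,0]},
], newtons=20)

```text
clock: 12.95
position: [0.5588, 0.2001, 0.0929]
ee_rot: [-0.018, 0.978, 0.002, 0.206]
ft_force: [-1.0, 0.2, -0.6]
grip_width: -0.005
grasp_force: 0.0
```

jog_arm([
  {"gripper": 0,"offset": [0.0137,0.0005,-0.0061],"rotation": [0,0,0]},
  {"gripper": 0,"offset": [0.0137,0.0005,-0.0061],"rotation": [0,0,0]},
  {"gripper": 0,"offset": [0.0137,0.0005,-0.0061],"rotation": [0,0,0]},
  {"gripper": 0,"offset": [0.0137,0.0005,-0.0061],"rotation": [0,0,0]},
  {"gripper": 0,"offset": [0.0137,0.0005,-0.0061],"rotation": [0,0,0]},
  {"gripper": 0,"offset": [0.0137,0.0005,-0.0061],"rotation": [0,0,0]},
  {"gripper": 0,"offset": [0.0137,0.0005,-0.0061],"rotation": [0,0,0]},
  {"gripper": 0,"offset": [0,0,0],"rotation": [0,0,0]},
  {"gripper": 0,"offset": [0,0,0],"rotation": [0,0,0]},
  {"gripper": 0,"offset": [0,0,0],"rotation": [0,0,0]},
  {"gripper": 0,"offset": [0,0,0],"rotation": [0,0,0]},
  {"gripper": 0,"offset": [0,0,0],"rotation": [0,0,0]},
], newtons=20)

```text
clock: 14.15
position: [0.4562, 0.1998, 0.0959]
ee_rot: [-0.017, 0.978, 0.004, 0.208]
ft_force: [0.4, -0.6, -0.2]
grip_width: -0.002
grasp_force: 0.0
```

```bash
python3 - <<'E'
from h import *
a=imaging.camera("top");b=imaging.camera("scene");print(manip.get_obs()["position"])
c=np.hstack([cv2.resize(a[100:280,230:424],(400,373),interpolation=3),cv2.resize(b[130:317,190:391],(400,373),interpolation=3)])
cv2.imwrite("pics/l2.png",np.clip(c*1.5+10,0,255).astype(np.uint8))
E
```

```text
[0.45599519 0.19973616 0.09586055]
```

View pics/l2.png

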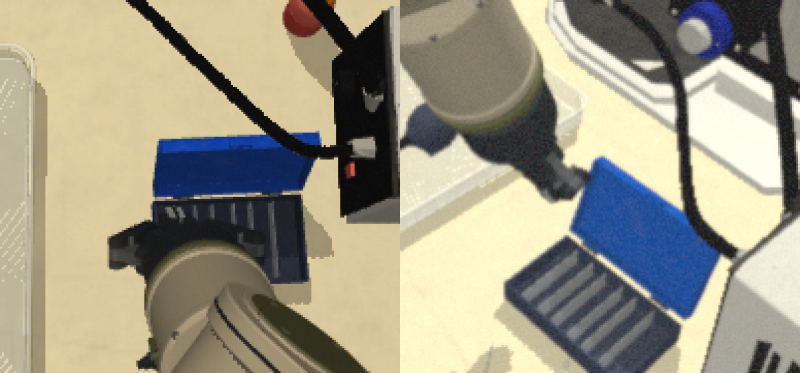

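The lid still appears open, with its left end at about (600,160) in the scene panel, and the finger is now in front of it. I need to find out whether it was missed, and by how much.

```bash
python3 - <<'E'
from h import *
np.set_printoptions(suppress=True,precision=4)
o=manip.get_obs();p=o["position"];M=R.from_quat(o["ee_rot"]).as_matrix();tip=p+.011*M[:,2]
f=lambda u:((u-np.array([190,130]))*400/201+[400,0]).round(0)
print("tip",tip,"scene panel",f(proj("scene",tip)),"tcp",f(proj("scene",p)))
def blue(im):
    h=cv2.cvtColor(im,cv2.COLOR_BGR2HSV);m=cv2.inRange(h,(108,150,50),(125,255,255))
    n,l,s,c=cv2.connectedComponentsWithStats(m);i=1+np.argmax(s[1:,4]);return s[i],c[i],cv2.boxPoints(cv2.minAreaRect(np.argwhere(l==i)[:,::-1].astype(np.float32))).round(0).tolist()
for n in("scene","top"):
    print(n,blue(cv2.imread(f"pics/{n}0.png")));im=imaging.camera(n);cv2.imwrite(f"pics/{n}2.png",im);print(blue(im))
print([f(proj("scene",np.array(q))) for q in[(.517,.21,.105),(.475,.207,.03)]])
print("cam",ray("scene",0,0)[0])
E
```

```text
tip [0.4605 0.1999 0.0858] scene panel [563. 205.] tcp [560. 200.]
scene (array([ 276,  209,   75,   80, 2726], dtype=int32), array([312.3668, 248.5741]), [[266.0, 240.0], [292.0, 206.0], [358.0, 256.0], [333.0, 290.0]])
(array([ 277,  209,   74,   80, 2723], dtype=int32), array([312.5163, 248.5567]), [[266.0, 244.0], [290.0, 208.0], [358.0, 254.0], [333.0, 290.0]])
top (array([307, 165,  62,  14, 420], dtype=int32), array([334.469 , 169.5905]), [[307.0, 167.0], [368.0, 164.0], [368.0, 176.0], [307.0, 179.0]])
(array([ 305,  165,   73,   30, 1813], dtype=int32), array([339.1445, 179.738 ]), [[304.0, 167.0], [376.0, 164.0], [378.0, 191.0], [305.0, 195.0]])
[array([600., 156.]), array([566., 231.])]
cam [ 0.0998 -0.1569  0.652 ]
```

The lid didn't move at all. Before retrying further in along the lid, I'll locate the cable with the wrist view.

```bash
python3 - <<'E'
from h import *
np.set_printoptions(suppress=True,precision=3)
p=np.array([.5599,.1995,.2109]);M=np.array([[-.9136,-.034,.4052],[-.0313,.9994,.0133],[-.4054,-.0006,-.9141]])
m=imaging.camera_model("wrist");K=np.array(m["camera_matrix"]);H=np.linalg.inv(np.array(m["hand_eye"]))
def pw(q):
    t=M.T@(q-p);c=(H@np.r_[t,1])[:3];u=K@[c[0],-c[1],-c[2]];u=u[:2]/u[2];return (u-[50,0])*.971
# wrist cable centreline in l1 panel coordinates
cab=np.array([(0,85),(40,86),(70,97),(100,117),(130,138),(160,159),(190,181),(220,203),(250,222),(280,236),(310,243),(345,247)],float)
for uv in [(260,76),(280,84),(300,98),(315,114),(330,130),(345,147),(360,160),(375,168)]:
    best=min(((abs(np.interp(w[0],cab[:,0],cab[:,1])-w[1]),z,q,w) for z in np.arange(.03,.3,.005) for q in[onz("top",*uv,z)] for w in[pw(q)]),key=lambda t:t[0])
    print(uv,best)
# lid corner from wrist: back edge ends at panel (217,95) and (40,97)
for pt in [(217,95),(40,97)]:
    px=np.array(pt)/.971+[50,0];d=np.linalg.inv(K)@[*px,1];d=np.array([d[0],-d[1],-d[2]]);Hh=np.linalg.inv(H)
    D=M@Hh[:3,:3]@d;O=p+M@Hh[:3,3];print("lid",O+D*(.105-O[2])/D[2], O+D*(.09-O[2])/D[2])
E
```

```text
(260, 76) (np.float64(0.17830396431602935), np.float64(0.09499999999999997), array([0.706, 0.298, 0.095]), array([276.319, 234.104]))
(280, 84) (np.float64(0.12598223915804851), np.float64(0.07999999999999997), array([0.695, 0.259, 0.08 ]), array([245.462, 219.252]))
(300, 98) (np.float64(0.555591669003519), np.float64(0.06999999999999998), array([0.67 , 0.219, 0.07 ]), array([215.556, 199.185]))
(315, 114) (np.float64(0.0622090260299899), np.float64(0.08499999999999996), array([0.631, 0.191, 0.085]), array([193.757, 183.818]))
(330, 130) (np.float64(0.6749330712314077), np.float64(0.09499999999999997), array([0.596, 0.164, 0.095]), array([167.419, 163.766]))
(345, 147) (np.float64(0.06780858311685733), np.float64(0.11499999999999996), array([0.557, 0.14 , 0.115]), array([135.429, 141.868]))
(360, 160) (np.float64(0.6278258409728039), np.float64(0.11499999999999996), array([0.533, 0.113, 0.115]), array([ 98.129, 115.125]))
(375, 168) (np.float64(0.44027547193778105), np.float64(0.10499999999999995), array([0.52 , 0.084, 0.105]), array([60.933, 93.235]))
lid [0.517 0.209 0.105] [0.524 0.21  0.09 ]
lid [0.524 0.066 0.105] [0.531 0.057 0.09 ]
```

The cable is at z≈0.10 and x≥0.59 where I'll work, so y=0.185 is safe. I'll go back over the lid, get lower behind it, and push in small monitored steps.

jog_arm([
  {"gripper": 0,"offset": [-0.0081,0,-0.0183],"rotation": [0,0,0]},
  {"gripper": 0,"offset": [-0.0081,0,-0.0183],"rotation": [0,0,0]},
  {"gripper": 0,"offset": [-0.0081,0,-0.0183],"rotation": [0,0,0]},
  {"gripper": 0,"offset": [-0.0081,0,-0.0183],"rotation": [0,0,0]},
  {"gripper": 0,"offset": [-0.0081,0,-0.0183],"rotation": [0,0,0]},
  {"gripper": 0,"offset": [-0.0191,-0.0037,0.0085],"rotation": [0,0,0]},
  {"gripper": 0,"offset": [-0.0191,-0.0037,0.0085],"rotation": [0,0,0]},
  {"gripper": 0,"offset": [-0.0191,-0.0037,0.0085],"rotation": [0,0,0]},
  {"gripper": 0,"offset": [-0.0191,-0.0037,0.0085],"rotation": [0,0,0]},
  {"gripper": 0,"offset": [-0.0191,-0.0037,0.0085],"rotation": [0,0,0]},
  {"gripper": 0,"offset": [0,0,0],"rotation": [0,0,0]},
  {"gripper": 0,"offset": [0.0085,0,0.0192],"rotation": [0,0,0]},
  {"gripper": 0,"offset": [0.0085,0,0.0192],"rotation": [0,0,0]},
  {"gripper": 0,"offset": [0.0085,0,0.0192],"rotation": [0,0,0]},
  {"gripper": 0,"offset": [0.0085,0,0.0192],"rotation": [0,0,0]},
  {"gripper": 0,"offset": [0.0085,0,0.0192],"rotation": [0,0,0]},
  {"gripper": 0,"offset": [0,0,0],"rotation": [0,0,0]},
], newtons=20)

```text
clock: 16.05
position: [0.5587, 0.1843, 0.0881]
ee_rot: [-0.018, 0.978, 0.002, 0.206]
ft_force: [-0.3, 0.8, -1.1]
grip_width: 0.004
grasp_force: 0.0
```

jog_arm([
  {"gripper": 0,"offset": [0.0137,0.0005,-0.0061],"rotation": [0,0,0]},
  {"gripper": 0,"offset": [0.0137,0.0005,-0.0061],"rotation": [0,0,0]},
  {"gripper": 0,"offset": [0.0091,0.0003,-0.0041],"rotation": [0,0,0]},
  {"gripper": 0,"offset": [0,0,0],"rotation": [0,0,0]},
], newtons=20)

```text
clock: 16.45
position: [0.5245, 0.1852, 0.0963]
ee_rot: [-0.016, 0.977, 0.005, 0.212]
ft_force: [4.6, -6.9, 15.5]
grip_width: 0.002
grasp_force: 8.0
```

```bash
python3 - <<'E'
from h import *
a=imaging.camera("wrist");b=imaging.camera("scene");o=manip.get_obs();print(o["position"],o["ft_force"])
c=np.hstack([cv2.resize(a[:,50:462],(400,373)),cv2.resize(b[180:310,240:380],(400,373),interpolation=3)])
cv2.imwrite("pics/l3.png",np.clip(c*1.5+10,0,255).astype(np.uint8))
E
```

```text
[0.52484837 0.18515669 0.09610135] [ 5.87186402 -6.17685177 15.92479478]
```

View pics/l3.png

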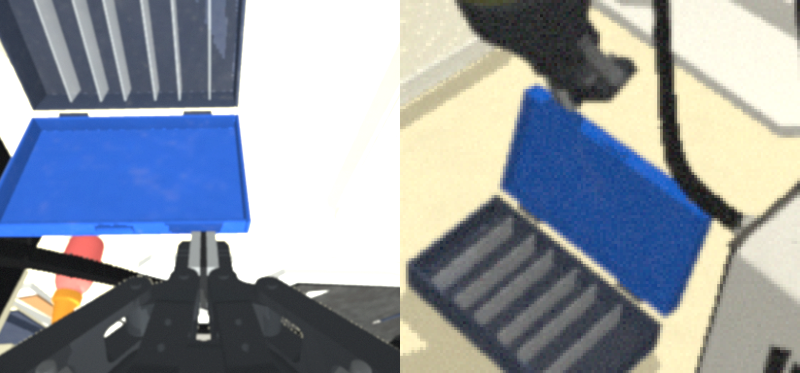

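The tool is being pushed up (16 N) with the fingertips right at the lid's edge, at (205,232) in the left panel. The tips apparently don't reach as far past the TCP as I assumed. I'll check the overhang and then work deeper.

```bash
python3 - <<'E'
from h import *
print(manip.finger_overhang, [x for x in dir(manip) if x[0]!='_'], manip.get_obs()["joint_pos"].round(2))
E
```

```text
0.011 ['MotionError', 'finger_overhang', 'get_obs'] [-0.87  0.02  0.32  2.17  0.35  0.61  0.8 ]
```

jog_arm([
  {"gripper": 0,"offset": [-0.0137,-0.0005,0.0061],"rotation": [0,0,0]},
  {"gripper": 0,"offset": [-0.0137,-0.0005,0.0061],"rotation": [0,0,0]},
  {"gripper": 0,"offset": [-0.011,-0.0003,0.0049],"rotation": [0,0,0]},
  {"gripper": 0,"offset": [0,0,0],"rotation": [0,0,0]},
  {"gripper": 0,"offset": [0,0,0],"rotation": [0,0,0]},
], newtons=20)

```text
clock: 17.05
position: [0.5627, 0.1852, 0.0916]
ee_rot: [-0.017, 0.978, 0.004, 0.208]
ft_force: [0.5, -0.0, -0.6]
grip_width: -0.002
grasp_force: 0.0
```

jog_arm([
  {"gripper": 0,"offset": [0,0,0],"rotation": [0,8,0]},
  {"gripper": 0,"offset": [0,0,0],"rotation": [0,8,0]},
  {"gripper": 0,"offset": [0.0015,0,0.011],"rotation": [0,0,0]},
  {"gripper": 0,"offset": [0.0015,0,0.011],"rotation": [0,0,0]},
  {"gripper": 0,"offset": [0,0,0],"rotation": [0,0,0]},
], newtons=20)

```text
clock: 17.55
position: [0.5606, 0.1845, 0.0663]
ee_rot: [-0.018, 0.997, 0.0, 0.069]
ft_force: [-1.8, -0.7, -0.3]
grip_width: -0.003
grasp_force: 0.0
```

jog_arm([
  {"gripper": 0,"offset": [0.0149,0.0005,-0.0021],"rotation": [0,0,0]},
  {"gripper": 0,"offset": [0.0149,0.0005,-0.0021],"rotation": [0,0,0]},
  {"gripper": 0,"offset": [0.0099,0.0003,-0.0014],"rotation": [0,0,0]},
  {"gripper": 0,"offset": [0,0,0],"rotation": [0,0,0]},
], newtons=20)

```text
clock: 17.95
position: [0.5212, 0.1854, 0.0689]
ee_rot: [-0.018, 0.997, 0.002, 0.07]
ft_force: [0.7, 0.8, -0.2]
grip_width: 0.002
grasp_force: 0.0
```

No jam this time. I'll keep pushing.

jog_arm([
  {"gripper": 0,"offset": [0.0149,0.0005,-0.0021],"rotation": [0,0,0]},
  {"gripper": 0,"offset": [0.0149,0.0005,-0.0021],"rotation": [0,0,0]},
  {"gripper": 0,"offset": [0,0,0],"rotation": [0,0,0]},
], newtons=20)

```text
clock: 18.25
position: [0.4917, 0.1851, 0.0688]
ee_rot: [-0.018, 0.997, 0.001, 0.07]
ft_force: [0.7, 0.1, -0.7]
grip_width: -0.005
grasp_force: 0.0
```

jog_arm([
  {"gripper": 0,"offset": [0.0149,0.0005,-0.0021],"rotation": [0,0,0]},
  {"gripper": 0,"offset": [0.0149,0.0005,-0.0021],"rotation": [0,0,0]},
  {"gripper": 0,"offset": [0.0059,0.0002,-0.0009],"rotation": [0,0,0]},
  {"gripper": 0,"offset": [0,0,0],"rotation": [0,0,0]},
  {"gripper": 0,"offset": [0,0,0],"rotation": [0,0,0]},
  {"gripper": 0,"offset": [0,0,0],"rotation": [0,0,0]},
  {"gripper": 0,"offset": [0,0,0],"rotation": [0,0,0]},
  {"gripper": 0,"offset": [0,0,0],"rotation": [0,0,0]},
], newtons=20)

```text
clock: 19.05
position: [0.457, 0.1848, 0.0689]
ee_rot: [-0.017, 0.997, 0.001, 0.07]
ft_force: [0.6, 0.3, -0.3]
grip_width: 0.003
grasp_force: 0.0
```

```bash
python3 - <<'E'
from h import *
b=imaging.camera("scene")
def blue(im):
    h=cv2.cvtColor(im,cv2.COLOR_BGR2HSV);m=cv2.inRange(h,(108,150,50),(125,255,255))
    n,l,s,c=cv2.connectedComponentsWithStats(m);i=1+np.argmax(s[1:,4]);return s[i],c[i]
cv2.imwrite("pics/l4.png",b)
print(blue(b),blue(imaging.camera("top")))
print("shut left/right corner",proj("scene",np.array([.388,.204,.037])),proj("scene",np.array([.397,.06,.037])))
E
```

```text
(array([253, 239,  81,  55, 979], dtype=int32), array([294.01634321, 268.80388151])) (array([201,   0,  15,  12, 107], dtype=int32), array([208.47663551,   4.75700935]))
shut left/right corner [240.28082166 268.35672214] [299.74544268 319.11983345]
```

The lid's blue centroid has moved well over the box. The finger is on its outer side, so I'll lift clear and wait.

jog_arm([
  {"gripper": 0,"offset": [0,0,0],"rotation": [0,0,0]},
  {"gripper": 0,"offset": [0,0,0],"rotation": [0,0,0]},
  {"gripper": 0,"offset": [0,0,0],"rotation": [0,0,0]},
  {"gripper": 0,"offset": [0,0,0],"rotation": [0,0,0]},
  {"gripper": 0,"offset": [0,0,0],"rotation": [0,0,0]},
  {"gripper": 0,"offset": [0,0,0],"rotation": [0,0,0]},
  {"gripper": 0,"offset": [0,0,0],"rotation": [0,0,0]},
  {"gripper": 0,"offset": [0,0,0],"rotation": [0,0,0]},
  {"gripper": 0,"offset": [0,0,0],"rotation": [0,0,0]},
  {"gripper": 0,"offset": [0,0,0],"rotation": [0,0,0]},
  {"gripper": 0,"offset": [0,0,-0.02],"rotation": [0,0,0]},
  {"gripper": 0,"offset": [0,0,-0.03],"rotation": [0,0,0]},
  {"gripper": 0,"offset": [0,0,-0.03],"rotation": [0,0,0]},
  {"gripper": 0,"offset": [0,0,-0.03],"rotation": [0,0,0]},
  {"gripper": 0,"offset": [0,0.03,-0.02],"rotation": [0,0,0]},
  {"gripper": 0,"offset": [0,0.03,0],"rotation": [0,0,0]},
  {"gripper": 0,"offset": [0,0.03,0],"rotation": [0,0,0]},
  {"gripper": 0,"offset": [0,0.03,0],"rotation": [0,0,0]},
  {"gripper": 0,"offset": [0,0,0],"rotation": [0,0,0]},
  {"gripper": 0,"offset": [0,0,0],"rotation": [0,0,0]},
], newtons=20)

```text
clock: 21.15
position: [0.4343, 0.3042, 0.1974]
ee_rot: [-0.018, 0.997, 0.001, 0.07]
ft_force: [0.6, -1.3, 0.6]
grip_width: 0.0
grasp_force: 0.0
```

jog_arm([
  {"gripper": 0,"offset": [0,0,0],"rotation": [0,0,0]},
  {"gripper": 0,"offset": [0,0,0],"rotation": [0,0,0]},
  {"gripper": 0,"offset": [0,0,0],"rotation": [0,0,0]},
  {"gripper": 0,"offset": [0,0,0],"rotation": [0,0,0]},
  {"gripper": 0,"offset": [0,0,0],"rotation": [0,0,0]},
  {"gripper": 0,"offset": [0,0,0],"rotation": [0,0,0]},
  {"gripper": 0,"offset": [0,0,0],"rotation": [0,0,0]},
  {"gripper": 0,"offset": [0,0,0],"rotation": [0,0,0]},
  {"gripper": 0,"offset": [0,0,0],"rotation": [0,0,0]},
  {"gripper": 0,"offset": [0,0,0],"rotation": [0,0,0]},
], newtons=20)

```text
clock: 22.15
position: [0.4345, 0.3042, 0.1977]
ee_rot: [-0.017, 0.997, 0.001, 0.07]
ft_force: [-0.3, -0.0, -0.8]
grip_width: -0.001
grasp_force: 0.0
```

```bash
python3 - <<'E'
from h import *
b=imaging.camera("scene");o=manip.get_obs();print(o["clock"],o["position"])
c=cv2.resize(b[120:340,80:373],(800,600),interpolation=3)
f=lambda q:(proj("scene",np.array(q))-[80,120])*800/293
print("shut corners front L/R, back R",f((.392,.205,.037)),f((.4,.06,.037)),f((.485,.064,.04)))
cv2.imwrite("pics/l5.png",np.clip(c*1.4+10,0,255).astype(np.uint8))
E
```

```text
22.2 [0.43451134 0.30415483 0.19769956]
shut corners front L/R, back R [441.24678045 401.03296682] [603.43992356 540.77283512] [691.40229121 456.82933793]
```

View pics/l5.png

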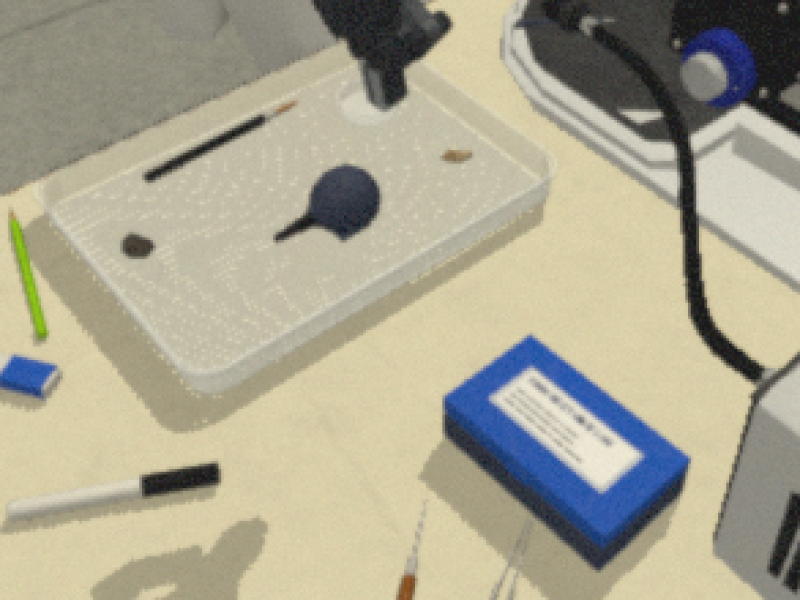

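The lid is fully shut: its corners at (445,401), (603,540) and (689,460) match the predicted positions. The blower stands in the tray at (345,200), and the robot is clear of everything.

```bash
python3 -c "
from h import *
print(workorder.hand_in())"
```

```text
the job is handed in; nothing more can be done
None
```

The job is handed in: the blower stands on its base on the tray's bare floor and the slide box lid is fully shut, though the first two lid pushes failed, the second pressing the fingertips on its edge at about 16 N.

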